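Feel why the control box cover binds, seat the relay and shut it

ROBOT

A 6-joint arm with a two-finger parallel gripper is mounted at the origin on the work surface. World frame = base frame: x ahead of the robot, y to its left, z up, the work surface at z = 0. Lengths are in m, angles in rad, forces in N, time in s.
With the tool pointing down it reaches from about 0.35 to 0.775 m from the base axis. Payload 5.5 kg.
Tool frame: the origin (TCP) lies midway between the tips of the shut fingers; the grasp point (between the pads) lies 19 mm behind it; z points along the fingers, y is the line along which they close (so a half turn about z gives the same grasp; the last joint's range is limited). The gripper opens to 85 mm and grips with 20 to 120 N. Pads are 22 mm wide; open, the fingers measure 114 mm over their backs; the gripper's body (76 mm by 85 mm) begins 54 mm behind the grasp point. The pads swing forward as they close: fully open they stand 13 mm farther back than shut.
Start: joints at [-1.459, 0.313, 0.046, 1.304, 0, 1.431], TCP at [0.143, -0.557, 0.231] pointing down, gripper open.
Joint ranges: [-2.76, 2.76], [-0.86, 1.69], [-1.03, 1.26], [-2.2, 2.34], [-1.47, 1.5], [-3.14, 3.14]. Speed limits (rad/s): [2.57, 2.57, 3.14, 3.14, 3.14, 3.14].

INTERFACE

Orientations are given as a unit quaternion [w, x, y, z].
In Python, from workcell import env gives the robot as it stands.
- The arm moves only by the tool move_arm, never from a script. Its argument "targets" is a list of rows, each a list of 3 entries, a list of its own where there are three numbers: the shift along the tool's x, y, z in mm, then the turn, a rotation vector about the tool's x, y, z in units of 10 degrees (1.0 is 10 degrees), then the closure, from -1 (fully open) to 1 (shut). In form: [[[dx, dy, dz], [ax, ay, az], gripper], ...]. A call has 1 to 5 rows; each row is the pose to reach, as a shift and turn from the pose commanded when the call began, along the tool's axes at that moment; what a row does not reach only later rows make up. A row lasts 1/8 s, in which the tool goes at most 62.5 mm and 10.7 degrees, less where a joint would pass 70% of its speed; a pose out of reach is approached as far as the arm can. A call with a gripper value outside its range is refused whole. The fingers move at their own pace and stop on an object; "squeeze" is the grip in N (left out, the last holds). Time passes only in rows, so rows that repeat a pose let the fingers close. It gives the time, the measured TCP pose, the force, the opening and the grip force at its end, in the units of the state.
- env.get_state(): the state, without advancing time (a new reading comes with each control period).
- env.read_camera(name): name is "scene" or "side" or "wrist"; returns a dict with "pixels" (384x512x3 uint8, red, green, blue), "fovy" (degrees; the focal length in pixels is half the picture's height over the tangent of half this angle, whatever the lens; pixels are square), "cx", "cy" (the principal point, pixels), "extrinsics" (4x4, takes a point from world to camera coordinates); the wrist camera has in their place "mount" (4x4, takes a point from camera to tool coordinates, whose origin is the TCP and whose axes are the flange's). Camera axes: x right, y up, looking along -z (the intrinsics and any distortion apply to the point x, -y, -z); pixel columns grow to the right and rows downward; lengths in m; the calibration is good to about 2 mm. The wrist camera is an equidistant fisheye: a pixel r from the principal point sees the ray r / f radians off the axis. A picture is of the moment at which its call begins: read the wrist's pose just before it. There is no depth.
- env.hand_in(): hands the job in; it is judged then, once.
Trained networks look in a picture, given as the dict that the camera call returned (one of the last four; its "shot" number tells which), for a name from the list of things; names that differ only in an ending like _2 or _b are one class to them, and where a whole thing is asked for, a point or a joint stands for the part that bears it (a point fixed in the world has none). Each returns a list of dicts, best first, with "confidence" (0 to 1); they miss things now and then, are a little off and sometimes report something else, mostly with a low value. They report only what shows in the picture. A call takes as long as a camera call.
- env.spot_in(thing, picture): "centre" ([x, y, z] in m, in world coordinates, good to about 4 mm: the middle of the surface that is visible of it).
- env.regions_of(thing, picture): "mask" (384x512 bool, what is visible of it).
- env.landmark_of(thing, picture): "centre" ([x, y, z] in m, in world coordinates, good to about 4 mm: a listed point, or the origin of a listed thing).
The state is a dict: "clock": time; "joint_pos": joint angles; "qvel": joint speeds; "tau": joint torques, N m; "tcp_pos": TCP position; "orientation": TCP orientation; "wrist_force": force on the tool from outside, world axes, zero at the start; "ft_torque": the same for the moment, N m; "finger_gap": finger opening in m; "grip_force": force on a finger pad.
Only numpy, scipy, OpenCV 4.12 (cv2) and the standard library are available. Lean on these libraries where they do the work, as an engineer would, in place of code of your own. Each camera call takes 0.05 s, during which the arm holds its last target. There are 200 camera calls.

TASK

The hinged cover of this washing machine's control box will not go down because one of the three plug-in relays under it is not home. Swing the cover down by its tab gently until you feel it bind, without forcing it on the relay, and swing it wide open again. Push that relay fully home from above with the shut fingers, without leaning on the two that are home already, then swing the cover shut, without slamming it, until it snaps, and leave everything else on the bench where it lies.

Things in the scene. Friction and masses are not known exactly. Their poses are not given: they have to be found in the camera images.
- box: Control box: open grey tray 130 x 210 mm, rim 74 mm above the bench, on a plywood board 170 x 250 mm fixed to the bench. Origin: centre of the board's underside. x runs along the hinge, y from the catch side to the hinge side, z up. Hinge axis along x at y = +108, z = 74 mm. Three blue relays, tops 28 (x) x 22 (y) mm, stand in a row at x = 0; all else in the tray is lower than 56 mm.
- cover (a joint): Angle of the white cover (130 g): 0 shut, 1.57 upright, stops at 1.9. Its stiff hinge (0.24 N m) holds it at any angle. Sprung ribs under it (3.5 N/mm, 2.7 mm give) first meet the relay not home at 7 to 8 mm over that relay's distance from the hinge (0.04 to 0.09 rad). Over 10 N between them is too much. With all home it swings to 0.03; the catch then takes about 5 N at the tab. Slam: over 3 rad/s.
- cover_tab (a point): Grip point on the orange tab in the middle of the cover's free edge. The tab is 20 mm wide (along the hinge), 8 mm thick and sticks out 40 mm from that edge; this point is 26 mm from the edge, mid width and thickness, 247.5 mm from the hinge axis; 76 mm above the bench when shut. A force here reaches a relay 1.5 (far), 1.95 (middle) or 2.75 (near) times as large.
- cover_hinge (a point): Middle of the cover's hinge axis, 74 mm above the bench; its axes turn with the cover (x along the hinge).
- place_near (a point): Fixed point at the centre of where the top of the relay nearest the hinge (90 mm from its axis) is once it is home, 71 mm above the bench. Any one of the three relays is the one not home: its top is then 8.5 to 9.5 mm higher. It slides straight down under a steady push of about 12 N and stops hard; over 28 N is too much.
- place_mid (a point): The same point for the middle relay, 127 mm from the hinge axis. Relays are 37 mm apart, with gaps of 15 mm. On a relay that is home already more than 9 N is too much; a touch of 3 or 4 N is harmless.
- place_far (a point): The same point for the relay farthest from the hinge, 164 mm from its axis.
- brush_a: Bystander: black carbon brush holder, about 88 x 34 x 27 mm, lying near the box. Origin: under the middle of its 58 mm body. Leave it.
- brush_b: Bystander: a second brush holder, about 70 x 34 x 27 mm. Leave it.
- brush_c: Bystander: a third brush holder. Leave it.
- screwdriver: Bystander: screwdriver with a blue handle, lying on the bench. Leave it.
- multimeter: Bystander: orange and black multimeter 140 x 75 x 40 mm. Leave it.
- drill: Bystander: red and black cordless drill lying on its side, about 230 x 220 x 70 mm. Leave it.
- screw_dish: Bystander: round steel dish of screws, 104 mm across, 20 mm high. Leave it.

How it is judged:
By the outcome, as a careful person would: the job done as asked, in the order asked, and still so for the second after the job is handed in, with the robot touching nothing.
It also fails if it takes over 72 s, if anything falls off the work surface, if the arm or the gripper's body presses on something with over 40 N, if the wrist force passes 120 N, or if a joint passes its speed limit or range.

## Working session

There is one attempt and no reset: what is moved stays moved. The work goes in short steps, Python scripts to look and compute and a tool call to move; the robot and the scene stay as the last step left them, time stands still between calls to the robot, and variables do not carry over. Pictures are saved under pics/ and viewed, at most 10 in all, crops included, and the job is handed in when it is done.

Besides the shell and the picture viewer there is one more tool, called after "Emit:" as name([rows], argument=value, ...), one row to a line, values as JSON. move_arm: Moves the arm, as the interface text tells. Its arguments: {"type":"object","properties":{"targets":{"type":"array","items":{"type":"array"}},"squeeze":{"type":"number"}},"required":["targets"]}

```bash
mkdir -p pics; ls; cat > h.py <<'E'
import numpy as np, cv2
from workcell import env
from scipy.spatial.transform import Rotation as R
def save(p,n): cv2.imwrite('pics/'+n+'.png',p['pixels'][:,:,::-1])
def proj(p,X):
    E=np.array(p['extrinsics']);f=192/np.tan(np.radians(p['fovy'])/2)
    c=(E@np.c_[np.atleast_2d(X),np.ones(len(np.atleast_2d(X)))].T).T
    return np.c_[p['cx']+f*c[:,0]/-c[:,2],p['cy']-f*c[:,1]/-c[:,2]]
def st():
    s=env.get_state();q=s['orientation'];return s,R.from_quat([q[1],q[2],q[3],q[0]])
E
python3 - <<'E'
from h import *
s,r=st();print(s['clock'],s['tcp_pos'],s['orientation'],s['finger_gap'],s['wrist_force'])
for c in ['scene','side']:
    p=env.read_camera(c);save(p,c+'0')
    for t in ['box','cover_tab','cover_hinge','place_near','place_mid','place_far']:
        print(c,t,[(np.round(d['centre'],4).tolist(),round(d['confidence'],2)) for d in env.landmark_of(t,p)[:2]])
    print(c,[(np.round(d['centre'],3).tolist(),round(d['confidence'],2)) for t in ['drill','multimeter','brush_a','screwdriver','screw_dish'] for d in env.spot_in(t,p)[:3]])
    E=np.array(p['extrinsics']);print(p['fovy'],(-E[:3,:3].T@E[:3,3]).round(3))
E
```

```text
pics
0.0 [ 0.14320766 -0.55636213  0.23039963] [-9.04694388e-04  9.92081896e-01  1.25589384e-01  9.67599049e-06] 0.0852084262039012 [0.11864358 0.34146864 0.7036063 ]
scene box [([0.5505, 0.0599, 0.0017], 0.74)]
scene cover_tab [([0.5456, 0.1447, 0.3229], 0.94)]
scene cover_hinge [([0.5462, 0.1662, 0.0764], 0.8), ([0.5474, 0.1477, 0.3231], 0.74)]
scene place_near [([0.5473, 0.0769, 0.0709], 0.82), ([0.5087, -0.1209, 0.0002], 0.37)]
scene place_mid [([0.5498, 0.0406, 0.0727], 0.58), ([0.5814, -0.5195, -0.0049], 0.31)]
scene place_far [([0.5504, -0.0018, 0.0714], 0.78)]
scene [([0.598, -0.586, 0.052], 0.62), ([0.555, 0.147, 0.216], 0.35), ([0.437, 0.433, 0.039], 0.71), ([0.685, 0.023, 0.022], 0.71), ([0.561, 0.093, 0.036], 0.57), ([0.52, -0.122, 0.017], 0.48), ([0.592, 0.364, 0.024], 0.86)]
50.262447536744226 [ 1.177 -0.122  1.102]
side box [([0.5462, 0.061, -0.0014], 0.74)]
side cover_tab [([0.5431, 0.147, 0.321], 0.69)]
side cover_hinge [([0.5409, 0.1636, 0.0725], 0.95)]
side place_near [([0.548, 0.0779, 0.0687], 0.81)]
side place_mid [([0.5498, 0.0433, 0.0714], 0.87)]
side place_far [([0.5505, 0.0055, 0.0746], 0.91), ([0.627, -0.3488, -0.0036], 0.54)]
side [([0.582, -0.612, 0.051], 0.85), ([0.45, -0.411, 0.018], 0.61), ([0.68, 0.018, 0.022], 0.5), ([0.517, -0.126, 0.018], 0.44), ([0.543, 0.139, 0.059], 0.64), ([0.628, -0.344, 0.001], 0.94)]
45.58879455576798 [ 0.338 -1.187  1.268]
```

View pics/scene0.png

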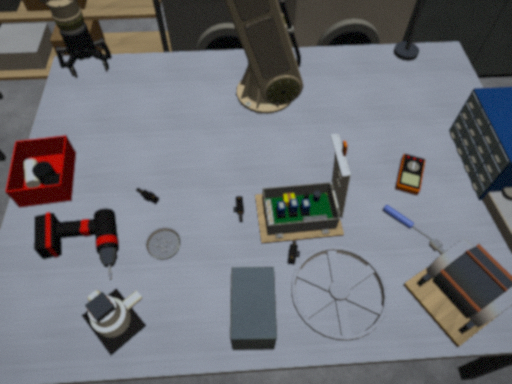

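View pics/side0.png

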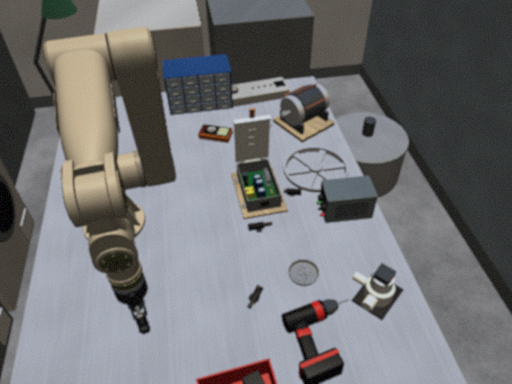

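The scene picture shows the box at about (295,212), cover upright with its orange tab at (345,147). The side picture agrees: box at (260,190), tab at (252,112). Brush holders lie beside the box, one off the catch side. I'll move over the box and look with the wrist camera.

```bash
cat >> h.py <<'E'
def orient(psi,tilt):
    bx=np.array([np.cos(psi),np.sin(psi),0]);by=np.array([-np.sin(psi),np.cos(psi),0]);z=np.array([0,0,1.])
    return R.from_matrix(np.c_[z*np.sin(tilt)+np.cos(tilt)*by,bx,by*np.sin(tilt)-z*np.cos(tilt)])
def delta(p0,r0,p1,r1):
    return (r0.inv().apply(np.array(p1)-p0)*1000).round(1).tolist(),(np.degrees((r0.inv()*r1).as_rotvec())/10).round(2).tolist()
E
python3 - <<'E'
from h import *
s,r=st()
print(delta(np.array(s['tcp_pos']),r,[.547,.0,.36],orient(.04,0)))
E
```

```text
([529.8, -438.8, -128.7], [0.0, 0.0, -7.79])
```

Emit:
move_arm([
  [[42,-35,-30],[0,0,-0.7],-1],
  [[85,-70,-60],[0,0,-1.4],-1],
  [[130,-108,-90],[0,0,-2.1],-1],
  [[175,-145,-115],[0,0,-2.8],-1],
  [[220,-182,-129],[0,0,-3.5],-1],
])

```text
clock: 1.82
tcp_pos: [0.3106, -0.3266, 0.3612]
orientation: [0.001, 0.908, 0.42, 0.0]
wrist_force: [1.2, -1.1, -0.3]
finger_gap: 0.0855
grip_force: 0.0
```

```bash
python3 - <<'E'
from h import *
s,r=st()
print(s['clock'],s['tcp_pos'],delta(np.array(s['tcp_pos']),r,[.547,.0,.36],orient(.04,0)),s['wrist_force'])
E
```

```text
1.825 [ 0.310573   -0.32655627  0.36124276] ([401.9, -31.5, 0.9], [0.01, 0.01, -4.27]) [ 1.22531125 -1.14707117 -0.26983191]
```

Emit:
move_arm([
  [[60,-5,0],[0,0,-0.9],-1],
  [[120,-10,0],[0,0,-1.8],-1],
  [[180,-15,0],[0,0,-2.7],-1],
  [[240,-20,0],[0,0,-3.5],-1],
  [[300,-25,0],[0,0,-4.27],-1],
])

```text
clock: 2.45
tcp_pos: [0.4867, -0.0818, 0.36]
orientation: [0.001, 0.692, 0.722, 0.0]
wrist_force: [0.5, -2.1, 0.2]
finger_gap: 0.0854
grip_force: 0.0
```

```bash
python3 - <<'E'
from h import *
s,r=st()
print(s['clock'],s['tcp_pos'],delta(np.array(s['tcp_pos']),r,[.547,.0,.36],orient(.04,0)),s['wrist_force'])
E
```

```text
2.45 [ 0.48668778 -0.08177279  0.3599806 ] ([79.2, 63.7, -0.0], [0.0, 0.0, 0.01]) [ 0.51706351 -2.10443402  0.23648874]
```

Emit:
move_arm([
  [[40,32,0],[0,0,0],-1],
  [[79,64,0],[0,0,0],-1],
  [[79,64,0],[0,0,0],-1],
])

```text
clock: 2.82
tcp_pos: [0.5482, 0.0005, 0.3587]
orientation: [-0.0, 0.692, 0.722, -0.0]
wrist_force: [-0.1, 1.1, 0.4]
finger_gap: 0.0856
grip_force: 0.0
```

```bash
python3 - <<'E'
from h import *
s,r=st()
p=env.read_camera('wrist');save(p,'w1')
print(s['clock'],s['tcp_pos'],s['wrist_force'],p['fovy'],p['cx'],p['cy']);print(np.array(p['mount']).round(3))
for t in ['box','cover_tab','cover_hinge','place_near','place_mid','place_far']:
    print(t,[(np.round(d['centre'],4).tolist(),round(d['confidence'],2)) for d in env.landmark_of(t,p)[:1]])
E
```

```text
2.825 [5.48152548e-01 4.71208521e-04 3.58720720e-01] [-0.14367503  1.13552217  0.35103203] 65.70646984690485 254.55563301978472 192.39820129333972
[[ 0.001  0.962  0.272  0.069]
 [ 1.    -0.001 -0.     0.001]
 [ 0.     0.272 -0.962 -0.144]
 [ 0.     0.     0.     1.   ]]
box [([0.5458, 0.059, 0.0016], 0.7)]
cover_tab []
cover_hinge [([0.5422, 0.1683, 0.0708], 0.92)]
place_near [([0.549, 0.0753, 0.0752], 0.65)]
place_mid [([0.5521, 0.0405, 0.0745], 0.82)]
place_far [([0.5505, 0.0032, 0.0707], 0.66)]
```

View pics/w1.png

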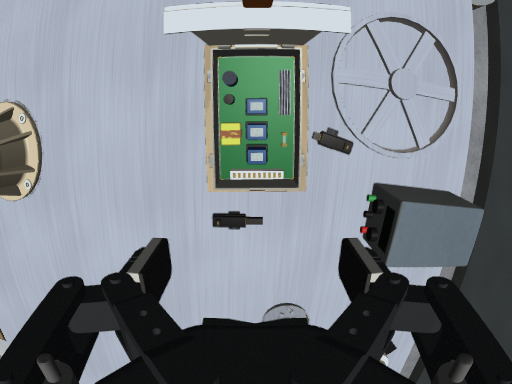

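```bash
cat >> h.py <<'E'
def ray(p,uv,tcp,r):
    f=192/np.tan(np.radians(p['fovy'])/2);uv=np.atleast_2d(uv).astype(float)
    d=uv-[p['cx'],p['cy']];n=np.linalg.norm(d,axis=1);th=n/f
    v=np.c_[np.sin(th)*d[:,0]/n,-np.sin(th)*d[:,1]/n,-np.cos(th)]
    M=np.array(p['mount']);return r.apply(M[:3,3])+tcp,r.apply(v@M[:3,:3].T)
def onz(p,uv,z,tcp,r):
    o,v=ray(p,uv,tcp,r);return o+v*((z-o[2])/v[:,2])[:,None]
E
python3 - <<'E'
from h import *
im=cv2.imread('pics/w1.png')
c=cv2.resize(im[35:200,195:315],None,fx=4.8,fy=3.6,interpolation=cv2.INTER_CUBIC)
c=cv2.resize(im[38:198,200:310],None,fx=3.7,fy=3.7,interpolation=cv2.INTER_CUBIC);cv2.imwrite('pics/w1c.png',c)
E
```

```text
(no output)
```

View pics/w1c.png

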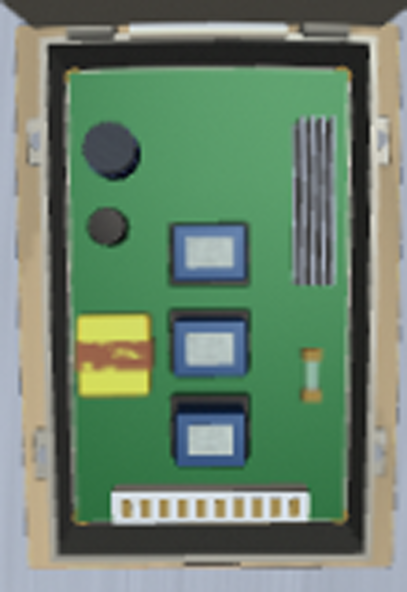

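```bash
python3 - <<'E'
from h import *
s,r=st();tcp=np.array(s['tcp_pos'])
p=env.read_camera('wrist');im=p['pixels'].astype(int)
m=((im[:,:,2]>im[:,:,0]+25)&(im[:,:,2]>im[:,:,1]+10)).astype(np.uint8)
m[:, :225]=0;m[:,290:]=0;m[:90]=0;m[175:]=0
n,l,stt,_=cv2.connectedComponentsWithStats(m)
print(r.apply(np.array(p['mount'])[:3,3])+tcp)
for i in range(1,n):
    if stt[i,4]<40: continue
    pts=np.argwhere(l==i)[:,::-1];h=cv2.convexHull(pts.astype(np.int32)); 
    rect=cv2.minAreaRect(h);bx=cv2.boxPoints(rect)
    # subpixel centre: bounding centre
    x,y,w,hh=stt[i,:4];ctr=[x+(w-1)/2,y+(hh-1)/2]
    for z in (.071,.080):
        W=onz(p,np.array([ctr,[x-.5,ctr[1]],[x+w-.5,ctr[1]],[ctr[0],y-.5],[ctr[0],y+hh-.5]]),z,tcp,r)
        print(ctr,w,hh,z,W[0].round(4),'size',np.linalg.norm(W[2]-W[1]).round(4),np.linalg.norm(W[4]-W[3]).round(4))
# board/tray rim corners from the crop (px = 200+cx/3.7, py=38+cy/3.7)
c=np.array([[47,43],[370,43],[57,553],[365,553]])/3.7+[200,38]
print(onz(p,c,.074,tcp,r).round(4))
for cam in ['scene','side']:
    q=env.read_camera(cam);save(q,cam+'1')
    for t in ['cover_tab','cover_hinge']:
        print(cam,t,[(np.round(d['centre'],4).tolist(),round(d['confidence'],2)) for d in env.landmark_of(t,q)[:1]])
E
```

```text
[0.54513747 0.06566133 0.50401812]
[np.float64(257.0), np.float64(103.0)] 19 15 0.071 [0.5485 0.0767 0.071 ] size 0.0273 0.0219
[np.float64(257.0), np.float64(103.0)] 19 15 0.08 [0.5484 0.0764 0.08  ] size 0.0267 0.0214
[np.float64(257.5), np.float64(128.5)] 20 16 0.071 [0.5506 0.0395 0.071 ] size 0.029 0.0234
[np.float64(257.5), np.float64(128.5)] 20 16 0.08 [0.5504 0.0401 0.08  ] size 0.0284 0.0229
[np.float64(257.0), np.float64(152.5)] 19 16 0.071 [0.5512 0.0042 0.071 ] size 0.0279 0.0238
[np.float64(257.0), np.float64(152.5)] 19 16 0.08 [0.551  0.0055 0.08  ] size 0.0273 0.0233
[[ 0.4823  0.1541  0.074 ]
 [ 0.6071  0.1588  0.074 ]
 [ 0.4906 -0.0502  0.074 ]
 [ 0.6159 -0.0457  0.074 ]]
scene cover_tab [([0.5468, 0.146, 0.3205], 0.67)]
scene cover_hinge [([0.5444, 0.1636, 0.0756], 0.97)]
side cover_tab [([0.5435, 0.1459, 0.3214], 0.91)]
side cover_hinge [([0.5449, 0.1655, 0.0697], 0.65)]
```

```bash
python3 - <<'E'
from h import *
s,r=st();print(s['clock'])
print(delta(np.array(s['tcp_pos']),r,[.554,-.12,.20],orient(.035,np.radians(40))))
E
```

```text
3.525
([-117.7, 3.0, 159.8], [-0.0, 4.0, 0.01])
```

Emit:
move_arm([
  [[-24,1,32],[0,0.8,0],-1],
  [[-48,2,64],[0,1.6,0],-1],
  [[-72,2,96],[0,2.4,0],-1],
  [[-96,3,128],[0,3.2,0],-1],
  [[-118,3,160],[0,4.0,0],-1],
])

```text
clock: 4.15
tcp_pos: [0.5546, -0.1214, 0.1994]
orientation: [-0.246, 0.652, 0.676, 0.239]
wrist_force: [0.2, -0.1, -0.1]
finger_gap: 0.0856
grip_force: 0.0
```

Emit:
move_arm([
  [[0,0,0],[0,0,0],-1],
])

```text
clock: 4.28
tcp_pos: [0.5523, -0.1226, 0.1907]
orientation: [-0.253, 0.654, 0.672, 0.237]
wrist_force: [0.2, -0.2, -0.2]
finger_gap: 0.0854
grip_force: 0.0
```

```bash
python3 - <<'E'
from h import *
s,r=st();tcp=np.array(s['tcp_pos'])
p=env.read_camera('wrist');save(p,'w2')
print(s['clock'],tcp,s['wrist_force'],r.apply([0,0,1]),s['joint_pos'])
np.savez('w2.npz',cx=p['cx'],cy=p['cy'],fovy=p['fovy'],mount=p['mount'],tcp=tcp,q=r.as_quat())
a=[[.5485,.0767,.071],[.55,.04,.071],[.5515,.004,.071]]
im=cv2.imread('pics/w2.png')
f=192/np.tan(np.radians(p['fovy'])/2);M=np.array(p['mount'])
for X in a:
    c=M[:3,:3].T@(r.inv().apply(np.array(X)-tcp)-M[:3,3]);th=np.arccos(-c[2]/np.linalg.norm(c));d=np.array([c[0],-c[1]]);d/=np.linalg.norm(d)
    uv=np.array([p['cx'],p['cy']])+f*th*d;print(uv.round(1))
u,v=uv.astype(int);v0=max(0,v-140)
cv2.imwrite('pics/w2c.png',cv2.resize(im[v0:v0+190,u-100:u+100],None,fx=3.1,fy=3.1,interpolation=cv2.INTER_CUBIC));print(u-100,v0)
E
```

```text
4.275 [ 0.55226909 -0.12264623  0.19074277] [ 0.19156872 -0.23969891 -0.1895633 ] [-0.03084155  0.6493417  -0.75987114] [-0.6390418   0.63633504  0.23737703  1.66871202  0.52684751  0.76794689]
[257.1 107.3]
[257.5 131.4]
[258.  158.3]
157 18
```

View pics/w2c.png

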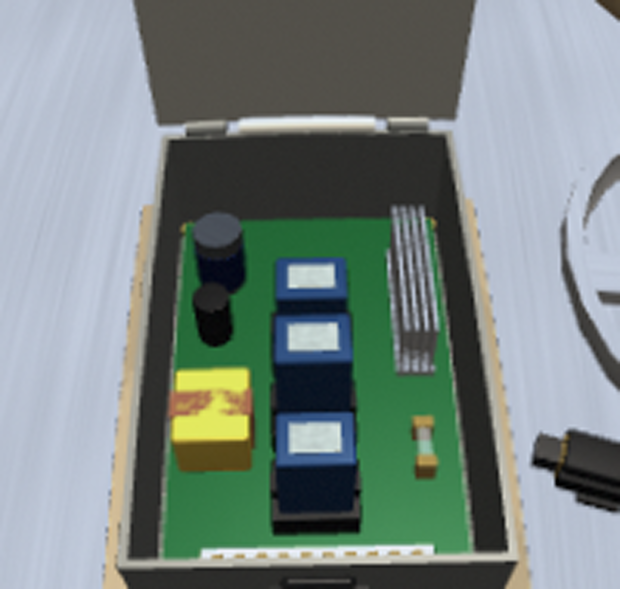

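The crop shows the middle relay's top at (312,340) sitting too high: spacings are 60 and 97 px, against the expected 75 and 83. So the middle relay is not home. Next I go up and over to the tab.

```bash
cat >> h.py <<'E'
PSI=.039;H=np.array([.545,.1665,.074])   # hinge middle
by=np.array([-np.sin(PSI),np.cos(PSI),0]);ez=np.array([0,0,1.])
def tab(th): 
    a=th+.008;return H+.2475*(-np.cos(a)*by+np.sin(a)*ez)
def pose(th,off=-35,back=0):
    t=np.pi/2-th+np.radians(off);r=orient(PSI,t);return tab(th)+(.019-back)*r.apply([0,0,1]),r
E
python3 - <<'E'
from h import *
s,r=st();a=np.array([.550,-.03,.42]);ra=orient(.039,0)
print(delta(np.array([.554,-.12,.20]),orient(.035,np.radians(40)),a,ra))
pb,rb=pose(1.485,back=.09);print(pb,tab(1.485));print(delta(a,ra,pb,rb))
E
```

```text
([210.4, -0.8, -110.6], [0.01, -4.0, -0.02])
[0.54436231 0.18284275 0.38218696] [0.54574998 0.14727945 0.32075141]
([212.9, 2.7, 37.8], [0.0, -3.01, 0.0])
```

Emit:
move_arm([
  [[40,0,-48],[0,-0.6,0],-1],
  [[80,0,-80],[0,-1.4,0],-1],
  [[124,0,-100],[0,-2.3,0],-1],
  [[167,0,-108],[0,-3.2,0],-1],
  [[210,0,-110],[0,-4.0,0],-1],
])

```text
clock: 4.95
tcp_pos: [0.5496, -0.0274, 0.4262]
orientation: [0.007, 0.693, 0.72, 0.002]
wrist_force: [1.1, 0.5, -0.8]
finger_gap: 0.0855
grip_force: 0.0
```

Emit:
move_arm([
  [[45,1,0],[0,-0.6,0],-1],
  [[90,1,0],[0,-1.2,0],-1],
  [[135,2,5],[0,-1.8,0],-1],
  [[175,3,20],[0,-2.4,0],-1],
  [[213,3,38],[0,-3.0,0],-1],
])

```text
clock: 5.58
tcp_pos: [0.5444, 0.186, 0.386]
orientation: [0.19, 0.67, 0.696, -0.175]
wrist_force: [1.3, -0.6, -0.4]
finger_gap: 0.0856
grip_force: 0.0
```

Emit:
move_arm([
  [[0,0,0],[0,0,0],-0.3],
  [[0,0,0],[0,0,0],-0.3],
])

```text
clock: 5.82
tcp_pos: [0.5449, 0.1841, 0.384]
orientation: [0.188, 0.67, 0.696, -0.177]
wrist_force: [-0.5, -0.9, 0.2]
finger_gap: 0.0558
grip_force: 0.0
```

```bash
python3 - <<'E'
from h import *
s,r=st();tcp=np.array(s['tcp_pos'])
p=env.read_camera('wrist');save(p,'w3')
print(s['clock'],tcp,s['wrist_force'],s['finger_gap'],s['joint_pos'])
im=p['pixels'].astype(int)
for d in env.landmark_of('cover_tab',p)[:2]: print(d)
m=np.zeros((384,512),bool)
m=(im[:,:,0]>120)&(im[:,:,0]>im[:,:,2]+60)&(im[:,:,1]<im[:,:,0]*.75)
n,l,stt,c=cv2.connectedComponentsWithStats(m.astype(np.uint8));i=1+np.argmax(stt[1:,4]);print(stt[i],c[i])
for z in (.32,.334): print(onz(p,c[i],z,tcp,r))
pb,rb=pose(1.485,back=.09);print(delta(tcp,r,pb,rb))
E
```

```text
5.825 [0.54494043 0.1841081  0.38395729] [-0.51664693 -0.91259614  0.18989465] 0.05575071042351388 [ 0.42838625  0.51489254  0.6172942   1.88339618 -0.48102334  2.01247803]
{'centre': [0.546, 0.1462, 0.3226], 'confidence': 0.93}
[ 238  178   26   44 1023] [250.79667644 200.15835777]
[[0.54523661 0.14818092 0.32      ]]
[[0.54482155 0.16327025 0.334     ]]
([-0.2, -0.6, 2.2], [0.03, -0.02, -0.01])
```

View pics/w3.png

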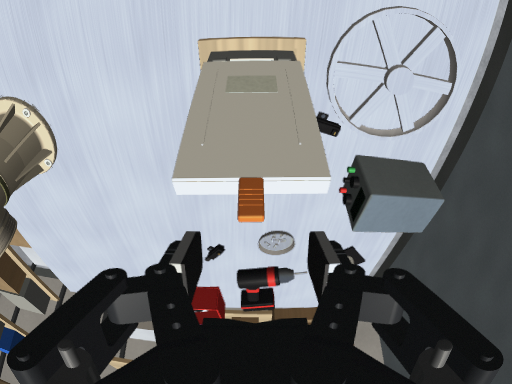

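The picture shows the tab at (251,200), centred between the fingers and matching the predicted pose. Advancing and gripping, stopping 4 mm short so the fingertips clear the cover edge.

Emit:
move_arm([
  [[0,0,30],[0,0,0],-0.3],
  [[0,0,60],[0,0,0],-0.3],
  [[0,0,80],[0,0,0],-0.3],
  [[0,0,88],[0,0,0],-0.3],
  [[0,0,88],[0,0,0],-0.3],
])

```text
clock: 6.55
tcp_pos: [0.5476, 0.1379, 0.306]
orientation: [0.187, 0.671, 0.695, -0.179]
wrist_force: [-0.5, 0.6, 0.6]
finger_gap: 0.0552
grip_force: 0.0
```

Emit:
move_arm([
  [[0,0,0],[0,0,0],0.3],
  [[0,0,0],[0,0,0],1],
  [[0,0,0],[0,0,0],1],
  [[0,0,0],[0,0,0],1],
], squeeze=25)

```text
clock: 7.05
tcp_pos: [0.5445, 0.1387, 0.306]
orientation: [0.185, 0.669, 0.696, -0.182]
wrist_force: [-12.0, -0.6, 6.8]
finger_gap: 0.0193
grip_force: 29.2
```

```bash
python3 - <<'E'
from h import *
s,r=st();tcp=np.array(s['tcp_pos'])
print(s['clock'],tcp,r.apply([0,0,1]),s['wrist_force'],s['ft_torque'],s['finger_gap'],s['grip_force'])
g=tcp-.019*r.apply([0,0,1]);print('grasp',g,tab(1.485))
E
```

```text
7.05 [0.54451721 0.13873785 0.30595275] [ 0.01441562 -0.50103175 -0.86530883] [-12.04146739  -0.57676326   6.7781016 ] [-0.3659      1.8328871  -1.24703576] 0.01930194269265563 29.20163244009018
grasp [0.54424331 0.14825745 0.32239362] [0.54574998 0.14727945 0.32075141]
```

Emit:
move_arm([
  [[0,-1.5,-0.7],[0,0,0],1],
  [[0,-2.5,-1.5],[0,0,0],1],
  [[0,-2.5,-1.5],[0,0,0],1],
])

```text
clock: 7.42
tcp_pos: [0.5442, 0.1399, 0.3061]
orientation: [0.186, 0.67, 0.696, -0.18]
wrist_force: [-5.9, -0.0, 1.9]
finger_gap: 0.0194
grip_force: 28.8
```

```bash
cat >> h.py <<'E'
def arc(degs,Hp=None):
    s,r=st();tcp=np.array(s['tcp_pos']);h=r.inv().apply((H if Hp is None else Hp)-tcp);h[1]=0
    for d in degs:
        print(d,((h-R.from_euler('y',d,degrees=True).apply(h))*1000).round(1),round(d/10,2))
def info():
    s,r=st();tcp=np.array(s['tcp_pos']);zt=r.apply([0,0,1]);g=tcp-.019*zt-H;a=np.arctan2(g[2],-g@by)
    print('t',round(s['clock'],2),'tcp',tcp.round(4),'tilt',np.degrees(np.arctan2(zt@by,-zt[2])).round(2),'r',np.hypot(g[2],g@by).round(4),'ang',(a-.008).round(4),'F',s['wrist_force'].round(1),'Ftool',r.inv().apply(s['wrist_force']).round(1),'M',s['ft_torque'].round(2),s['finger_gap'].round(4))
E
python3 - <<'E'
from h import *
info();arc([6,12,18,24,30])
E
```

```text
Traceback (most recent call last):
  File "h.py", line 35, in info
    print('t',round(s['clock'],2),'tcp',tcp.round(4),'tilt',np.degrees(np.arctan2(zt@by,-zt[2])).round(2),'r',np.hypot(g[2],g@by).round(4),'ang',(a-.008).round(4),'F',s['wrist_force'].round(1),'Ftool',r.inv().apply(s['wrist_force']).round(1),'M',s['ft_torque'].round(2),s['finger_gap'].round(4))
                                                                                                                                                                                                                                                                              ^^^^^^^^^^^^^^^^^^^^^
AttributeError: 'float' object has no attribute 'round'
```

```bash
sed -i "s/s\['finger_gap'\].round(4)/round(s['finger_gap'],4)/" h.py
python3 - <<'E'
from h import *
info();arc([6,12,18,24,30])
E
```

```text
t 7.42 tcp [0.5442 0.1399 0.3061] tilt -30.01 r 0.2491 ang 1.4945 F [-5.9 -0.   1.9] Ftool [-0.8 -5.9 -1.7] M [ 0.19  1.01 -0.56] 0.0194
6 [-18.9   0.   15.6] 0.6
12 [-36.   0.  33.] 1.2
18 [-51.2   0.   52.2] 1.8
24 [-64.3   0.   72.8] 2.4
30 [-75.2   0.   94.7] 3.0
```

Emit:
move_arm([
  [[-19,-0.5,15.6],[0,0.6,0],1],
  [[-36,-1,33],[0,1.2,0],1],
  [[-51,-1.5,52.2],[0,1.8,0],1],
  [[-64.3,-1.5,72.8],[0,2.4,0],1],
  [[-75.2,-1.5,94.7],[0,3.0,0],1],
])

```text
clock: 8.05
tcp_pos: [0.5491, 0.028, 0.2614]
orientation: [-0.001, 0.693, 0.721, 0.003]
wrist_force: [3.8, 7.7, -9.7]
finger_gap: 0.0195
grip_force: 28.1
```

```bash
python3 - <<'E'
from h import *
info();arc([6,12,18,24,30])
E
```

```text
t 8.05 tcp [0.5491 0.028  0.2614] tilt 0.34 r 0.2486 ang 0.9712 F [ 3.8  7.7 -9.7] Ftool [7.5 4.1 9.7] M [ 1.68 -0.34  0.23] 0.0195
6 [-18.9   0.   15.4] 0.6
12 [-36.1   0.   32.7] 1.2
18 [-51.4   0.   51.7] 1.8
24 [-64.7   0.   72.2] 2.4
30 [-75.7   0.   93.9] 3.0
```

```bash
python3 - <<'E'
from h import *
arc([6,12,18,24,30],H+[0,.003,0])
E
```

```text
6 [-18.9   0.   15.7] 0.6
12 [-36.1   0.   33.3] 1.2
18 [-51.3   0.   52.6] 1.8
24 [-64.4   0.   73.4] 2.4
30 [-75.3   0.   95.4] 3.0
```

Emit:
move_arm([
  [[-18,0.3,17],[0,0.6,0],1],
  [[-34.4,0.3,35.3],[0,1.2,0],1],
  [[-49.4,0.3,54.2],[0,1.8,0],1],
  [[-62.3,0.3,74.7],[0,2.4,0],1],
  [[-73.1,0.3,96.5],[0,3.0,0],1],
])

```text
clock: 8.68
tcp_pos: [0.5529, -0.0475, 0.1657]
orientation: [-0.185, 0.67, 0.696, 0.182]
wrist_force: [3.0, 3.9, -0.3]
finger_gap: 0.0195
grip_force: 29.6
```

```bash
python3 - <<'E'
from h import *
info();arc([2.5,5,7.5,10,12],H+[0,.003,0])
E
```

```text
t 8.68 tcp [ 0.5529 -0.0475  0.1657] tilt 30.03 r 0.2484 ang 0.4425 F [ 3.   3.9 -0.3] Ftool [3.1 3.1 2.1] M [ 0.4  -0.04  0.23] 0.0195
2.5 [-8.1  0.   6.4] 0.25
5 [-15.9   0.   13.1] 0.5
7.5 [-23.3   0.   20.2] 0.75
10 [-30.5   0.   27.5] 1.0
12 [-36.    0.   33.6] 1.2
```

Emit:
move_arm([
  [[-8,0,6.6],[0,0.25,0],1],
  [[-15.7,0,13.4],[0,0.5,0],1],
  [[-23,0,20.5],[0,0.75,0],1],
  [[-30.1,0,27.8],[0,1.0,0],1],
  [[-35.6,0,33.9],[0,1.2,0],1],
])

```text
clock: 9.3
tcp_pos: [0.5536, -0.062, 0.1178]
orientation: [-0.255, 0.648, 0.673, 0.249]
wrist_force: [4.9, -4.4, 3.5]
finger_gap: 0.0192
grip_force: 30.3
```

Emit:
move_arm([
  [[0,0,0],[0,0,0],1],
])

```text
clock: 9.43
tcp_pos: [0.5537, -0.0622, 0.1168]
orientation: [-0.255, 0.648, 0.673, 0.249]
wrist_force: [3.7, -4.6, 1.1]
finger_gap: 0.0191
grip_force: 30.0
```

```bash
python3 - <<'E'
from h import *
info();arc([1,2,3,4,5,6],H+[0,.003,0])
E
```

```text
t 9.43 tcp [ 0.5537 -0.0622  0.1168] tilt 41.81 r 0.2482 ang 0.2235 F [ 3.7 -4.6  1.1] Ftool [-2.8  3.6 -4. ] M [-0.99 -0.55 -0.05] 0.0191
1 [-3.2  0.   2.5] 0.1
2 [-6.4  0.   5.2] 0.2
3 [-9.6  0.   7.8] 0.3
4 [-12.7   0.   10.5] 0.4
5 [-15.7   0.   13.3] 0.5
6 [-18.7   0.   16.1] 0.6
```

Emit:
move_arm([
  [[-5,0.5,3.3],[0,0.14,0],1],
  [[-9.5,0.9,7],[0,0.28,0],1],
  [[-14,0.9,10.7],[0,0.42,0],1],
  [[-18.2,0.9,14.3],[0,0.56,0],1],
  [[-22.4,0.9,18.3],[0,0.7,0],1],
])

```text
clock: 10.05
tcp_pos: [0.5539, -0.0657, 0.089]
orientation: [-0.297, 0.631, 0.656, 0.288]
wrist_force: [1.8, -4.9, 1.5]
finger_gap: 0.0193
grip_force: 30.0
```

Emit:
move_arm([
  [[0,0,0],[0,0,0],1],
])

```text
clock: 10.18
tcp_pos: [0.5538, -0.0658, 0.0881]
orientation: [-0.297, 0.631, 0.656, 0.288]
wrist_force: [3.5, -5.2, 0.5]
finger_gap: 0.0195
grip_force: 29.9
```

```bash
python3 - <<'E'
from h import *
info();arc([.25,.5,.75,1,1.25,1.5],H+[0,.003,0])
E
```

```text
t 10.18 tcp [ 0.5538 -0.0658  0.0881] tilt 48.87 r 0.2482 ang 0.0995 F [ 3.5 -5.2  0.5] Ftool [-3.2  3.3 -4.3] M [-1.01 -0.42  0.02] 0.0195
0.25 [-0.8  0.   0.6] 0.03
0.5 [-1.6  0.   1.3] 0.05
0.75 [-2.4  0.   1.9] 0.07
1 [-3.2  0.   2.5] 0.1
1.25 [-4.   0.   3.2] 0.12
1.5 [-4.8  0.   3.8] 0.15
```

Emit:
move_arm([
  [[-2,0.4,1],[0,0.04,0],1],
  [[-3.5,0.8,2],[0,0.08,0],1],
  [[-5.2,0.8,2.6],[0,0.13,0],1],
  [[-5.2,0.8,2.6],[0,0.13,0],1],
])

```text
clock: 10.68
tcp_pos: [0.5538, -0.066, 0.0833]
orientation: [-0.305, 0.628, 0.652, 0.295]
wrist_force: [3.5, -4.4, -0.2]
finger_gap: 0.0195
grip_force: 29.7
```

Emit:
move_arm([
  [[-0.8,0,0.6],[0,0.03,0],1],
  [[-1.6,0,1.3],[0,0.05,0],1],
  [[-1.6,0,1.3],[0,0.05,0],1],
])

```text
clock: 11.05
tcp_pos: [0.5538, -0.066, 0.0815]
orientation: [-0.308, 0.627, 0.651, 0.298]
wrist_force: [2.7, -4.5, 0.4]
finger_gap: 0.0194
grip_force: 29.9
```

```bash
python3 - <<'E'
from h import *
info()
E
```

```text
t 11.05 tcp [ 0.5538 -0.066   0.0815] tilt 50.74 r 0.2482 ang 0.0709 F [ 2.7 -4.5  0.4] Ftool [-2.6  2.5 -3.8] M [-0.95 -0.45 -0.07] 0.0194
```

Emit:
move_arm([
  [[-0.8,0,0.6],[0,0.03,0],1],
  [[-1.6,0,1.3],[0,0.05,0],1],
  [[-1.6,0,1.3],[0,0.05,0],1],
])

```text
clock: 11.42
tcp_pos: [0.5539, -0.0661, 0.0798]
orientation: [-0.311, 0.625, 0.649, 0.301]
wrist_force: [3.0, -4.6, 2.2]
finger_gap: 0.0194
grip_force: 30.1
```

Emit:
move_arm([
  [[-0.8,0,0.6],[0,0.03,0],1],
  [[-0.8,0,0.6],[0,0.03,0],1],
])

```text
clock: 11.68
tcp_pos: [0.5539, -0.0661, 0.0789]
orientation: [-0.312, 0.625, 0.649, 0.302]
wrist_force: [2.8, -3.9, 2.8]
finger_gap: 0.0194
grip_force: 30.2
```

Emit:
move_arm([
  [[-0.4,0,0.3],[0,0.01,0],1],
  [[-0.4,0,0.3],[0,0.01,0],1],
])

```text
clock: 11.92
tcp_pos: [0.5539, -0.0661, 0.0786]
orientation: [-0.313, 0.624, 0.648, 0.303]
wrist_force: [2.7, -4.2, 3.6]
finger_gap: 0.019
grip_force: 30.3
```

```bash
python3 - <<'E'
from h import *
info();arc([-3,-8,-14,-20,-26],H+[0,.002,0])
E
```

```text
t 11.93 tcp [ 0.5539 -0.0661  0.0786] tilt 51.65 r 0.2482 ang 0.0581 F [ 2.7 -4.2  3.6] Ftool [ 0.2  2.5 -5.6] M [-0.59 -0.32  0.07] 0.019
-3 [10.   0.  -7.2] -0.3
-8 [ 27.4   0.  -18. ] -0.8
-14 [ 49.5   0.  -28.8] -1.4
-20 [ 72.5   0.  -37.3] -2.0
-26 [ 96.3   0.  -43.4] -2.6
```

Bind felt at 0.058 rad, which matches the middle relay. Swinging open again.

Emit:
move_arm([
  [[10,0.5,-7.2],[0,-0.3,0],1],
  [[27.4,0.5,-18],[0,-0.8,0],1],
  [[49.5,0.5,-28.8],[0,-1.4,0],1],
  [[72.5,0.5,-37.3],[0,-2.0,0],1],
  [[96.3,0.5,-43.4],[0,-2.6,0],1],
])

```text
clock: 12.55
tcp_pos: [0.5526, -0.0401, 0.1812]
orientation: [-0.158, 0.677, 0.702, 0.153]
wrist_force: [1.3, 2.9, -2.4]
finger_gap: 0.0193
grip_force: 28.9
```

```bash
python3 - <<'E'
from h import *
info();arc([-6,-12,-18,-24,-30],H+[0,.001,0])
E
```

```text
t 12.55 tcp [ 0.5526 -0.0401  0.1812] tilt 25.44 r 0.2483 ang 0.5167 F [ 1.3  2.9 -2.4] Ftool [1.6 1.4 3.4] M [-0.32 -0.3   0.11] 0.0193
-6 [ 20.2   0.  -13.8] -0.6
-12 [ 41.8   0.  -25.4] -1.2
-18 [ 64.4   0.  -34.6] -1.8
-24 [ 87.9   0.  -41.5] -2.4
-30 [112.    0.  -45.8] -3.0
```

Emit:
move_arm([
  [[20.2,0.2,-13.8],[0,-0.6,0],1],
  [[41.8,0.2,-25.4],[0,-1.2,0],1],
  [[64.4,0.2,-34.6],[0,-1.8,0],1],
  [[87.9,0.2,-41.5],[0,-2.4,0],1],
  [[112,0.2,-45.8],[0,-3.0,0],1],
])

```text
clock: 13.18
tcp_pos: [0.5487, 0.0417, 0.2706]
orientation: [0.028, 0.693, 0.72, -0.028]
wrist_force: [0.7, 2.3, -7.5]
finger_gap: 0.0191
grip_force: 28.2
```

```bash
python3 - <<'E'
from h import *
info();arc([-6,-12,-18,-24,-30,-33],H)
E
```

```text
t 13.18 tcp [0.5487 0.0417 0.2706] tilt -4.52 r 0.2483 ang 1.0432 F [ 0.7  2.3 -7.5] Ftool [2.9 0.8 7.3] M [ 0.46 -0.13  0.15] 0.0191
-6 [ 20.2   0.  -13.6] -0.6
-12 [ 41.8   0.  -25. ] -1.2
-18 [ 64.4   0.  -34.1] -1.8
-24 [ 87.8   0.  -40.8] -2.4
-30 [111.8   0.  -45. ] -3.0
-33 [124.    0.  -46.2] -3.3
```

Emit:
move_arm([
  [[20.5,0,-12.9],[0,-0.6,0],1],
  [[42.1,0,-24],[0,-1.2,0],1],
  [[64.7,0,-32.8],[0,-1.8,0],1],
  [[94,0,-40.3],[0,-2.55,0],1],
  [[124,0,-44.7],[0,-3.3,0],1],
])

```text
clock: 13.8
tcp_pos: [0.543, 0.1685, 0.3069]
orientation: [0.231, 0.657, 0.682, -0.224]
wrist_force: [-6.6, -3.3, -7.0]
finger_gap: 0.0193
grip_force: 28.2
```

Emit:
move_arm([
  [[0,0,0],[0,0,0],1],
])

```text
clock: 13.92
tcp_pos: [0.5427, 0.1716, 0.304]
orientation: [0.23, 0.654, 0.685, -0.225]
wrist_force: [-7.0, 1.3, 1.5]
finger_gap: 0.0193
grip_force: 29.4
```

```bash
python3 - <<'E'
from h import *
info()
E
```

```text
t 13.93 tcp [0.5427 0.1716 0.304 ] tilt -37.57 r 0.2456 ang 1.6311 F [-7.   1.3  1.5] Ftool [ 0.4 -6.9 -2.1] M [ 0.52  0.74 -0.8 ] 0.0193
```

Emit:
move_arm([
  [[0,0,0],[0,0,0],-0.3],
  [[0,0,0],[0,0,0],-0.3],
  [[0,0,-20],[0,0,0],-0.3],
  [[0,0,-60],[0,0,0],-0.3],
  [[0,0,-100],[0,0,0],-0.3],
])

```text
clock: 14.55
tcp_pos: [0.5427, 0.2278, 0.3867]
orientation: [0.23, 0.658, 0.682, -0.222]
wrist_force: [1.4, -0.8, 0.3]
finger_gap: 0.0556
grip_force: 0.0
```

```bash
python3 - <<'E'
from h import *
info()
s,r=st();tcp=np.array(s['tcp_pos']);a=np.array([.5503,.0402,.40]);ra=orient(PSI,0)
print(delta(tcp,r,[.547,.13,.43],orient(PSI,np.radians(-20))),delta(tcp,r,a,ra))
E
```

```text
t 14.55 tcp [0.5427 0.2278 0.3867] tilt -37.3 r 0.3358 ang 1.7814 F [ 1.4 -0.8  0.3] Ftool [-0.8  1.4  0.3] M [ 0.59 -0.    0.05] 0.0556
([-104.1, 0.9, 24.8], [-0.01, 1.73, -0.02]) ([-157.4, 1.1, 103.2], [-0.01, 3.73, -0.02])
```

Emit:
move_arm([
  [[-52,0.5,0],[0,0.8,0],0],
  [[-104,1,25],[0,1.7,0],0.5],
  [[-130,1,64],[0,2.7,0],1],
  [[-157,1,103],[0,3.73,0],1],
  [[-157,1,103],[0,3.73,0],1],
])

```text
clock: 15.18
tcp_pos: [0.5503, 0.0318, 0.3981]
orientation: [0.0, 0.7, 0.714, -0.0]
wrist_force: [0.0, -0.5, 0.0]
finger_gap: 0.0001
grip_force: 0.0
```

```bash
python3 - <<'E'
from h import *
s,r=st();tcp=np.array(s['tcp_pos']);info()
p=env.read_camera('wrist');save(p,'w4')
np.save('w4.npy',p['pixels'])
for c in ['scene','side']:
    q=env.read_camera(c)
    print([(np.round(d['centre'],4).tolist(),round(d['confidence'],2)) for d in env.landmark_of('place_mid',q)[:1]],[(np.round(d['centre'],4).tolist(),round(d['confidence'],2)) for d in env.landmark_of('cover_tab',q)[:1]])
print([(np.round(d['centre'],4).tolist(),round(d['confidence'],2)) for d in env.landmark_of('place_mid',p)[:1]])
im=p['pixels'].astype(int);m=((im[:,:,2]>im[:,:,0]+25)&(im[:,:,2]>im[:,:,1]+10)).astype(np.uint8)
n,l,S,_=cv2.connectedComponentsWithStats(m)
for i in range(1,n):
    x,y,w,h,a=S[i]
    if 100<a<800 and 10<w<40:
        print(S[i],onz(p,[x+(w-1)/2,y+(h-1)/2],.071,tcp,r).round(4))
print(delta(tcp,r,[.5503,.0402,.10],orient(PSI,0)))
E
```

```text
t 15.18 tcp [0.5503 0.0318 0.3981] tilt -0.02 r 0.3686 ang 1.1885 F [ 0.  -0.5  0. ] Ftool [-0.5  0.  -0. ] M [ 0.03 -0.   -0.04] 0.0001
[([0.5472, 0.0424, 0.0731], 0.76)] [([0.5454, 0.1787, 0.3252], 0.73)]
[([0.5515, 0.0427, 0.0699], 0.89)] [([0.5395, 0.1794, 0.3237], 0.68)]
[([0.5486, 0.042, 0.0764], 0.91)]
[199   0  36  22 424] [[0.4863 0.2657 0.071 ]]
[262   0  27  18 325] [[0.5788 0.27   0.071 ]]
[290   0  15  18 121] [[0.6139 0.2723 0.071 ]]
[414   0  13  44 202] [[0.8361 0.2847 0.071 ]]
[448   0  11  34 151] [[0.9139 0.3144 0.071 ]]
[393  48  28  42 347] [[0.8064 0.1918 0.071 ]]
[302  86  20  64 462] [[0.6406 0.0929 0.071 ]]
[403  88  38  24 324] [[0.8395 0.1415 0.071 ]]
[391 108  36  46 518] [[0.8164 0.0843 0.071 ]]
[245 119  18  14 168] [[0.5489 0.0769 0.071 ]]
[245 141  18  16 177] [[0.5497 0.0401 0.071 ]]
[246 162  18  17 209] [[0.552  0.0052 0.071 ]]
[386 213  17  25 104] [[ 0.8119 -0.0896  0.071 ]]
[192 233  11  36 110] [[ 0.4521 -0.1427  0.071 ]]
[407 269  24  35 333] [[ 0.9063 -0.2322  0.071 ]]
[  0 282  29  57 467] [[-0.0983 -0.3807  0.071 ]]
([8.5, 0.3, 298.1], [-0.0, 0.0, -0.11])
```

Emit:
move_arm([
  [[9,0,60],[0,0,-0.1],1],
  [[9,0,120],[0,0,-0.1],1],
  [[9,0,180],[0,0,-0.1],1],
  [[9,0,240],[0,0,-0.1],1],
  [[9,0,290],[0,0,-0.1],1],
])

```text
clock: 16.2
tcp_pos: [0.5497, 0.0525, 0.1062]
orientation: [-0.0, 0.686, 0.727, -0.0]
wrist_force: [-0.1, 0.1, 0.2]
finger_gap: 0.0003
grip_force: 0.0
```

Emit:
move_arm([
  [[0,0,0],[0,0,0],1],
])

```text
clock: 16.32
tcp_pos: [0.5468, 0.0523, 0.1046]
orientation: [-0.003, 0.686, 0.727, -0.003]
wrist_force: [0.1, 0.5, 1.0]
finger_gap: -0.0002
grip_force: 0.0
```

```bash
python3 - <<'E'
from h import *
s,r=st();tcp=np.array(s['tcp_pos']);info()
print(delta(tcp,r,[.5502,.0410,.083],orient(PSI,0)))
E
```

```text
t 16.32 tcp [0.5468 0.0523 0.1046] tilt 0.03 r 0.1245 ang 0.4021 F [0.1 0.5 1. ] Ftool [ 0.5  0.1 -1. ] M [-0.02 -0.01  0.  ] -0.0002
([-11.5, 3.0, 21.6], [-0.05, -0.0, 0.11])
```

Emit:
move_arm([
  [[-11.3,3,5],[0,0,0.1],1],
  [[-11.3,3,10],[0,0,0.1],1],
  [[-11.3,3,15],[0,0,0.1],1],
  [[-11.3,3,15],[0,0,0.1],1],
])

```text
clock: 16.82
tcp_pos: [0.5542, 0.0392, 0.0938]
orientation: [0.0, 0.694, 0.72, 0.0]
wrist_force: [0.0, -0.4, -0.7]
finger_gap: -0.0004
grip_force: 0.0
```

```bash
python3 - <<'E'
from h import *
s,r=st();tcp=np.array(s['tcp_pos']);info()
print(delta(tcp,r,[.5502,.0410,.083],orient(PSI,0)))
E
```

```text
t 16.82 tcp [0.5542 0.0392 0.0938] tilt -0.01 r 0.1333 ang 0.2871 F [ 0.  -0.4 -0.7] Ftool [-0.4 -0.   0.7] M [-0.01  0.   -0.01] -0.0004
([1.9, -4.0, 10.8], [0.0, 0.0, -0.01])
```

Emit:
move_arm([
  [[1,-1.5,3],[0,0,0],1],
  [[1,-3,5],[0,0,0],1],
  [[1,-3,7],[0,0,0],1],
  [[1,-3,7],[0,0,0],1],
  [[1,-3,7],[0,0,0],1],
])

```text
clock: 17.45
tcp_pos: [0.5512, 0.0402, 0.0865]
orientation: [0.0, 0.694, 0.72, -0.0]
wrist_force: [-0.5, 0.2, 0.4]
finger_gap: -0.0004
grip_force: 0.0
```

Emit:
move_arm([
  [[0,0,2],[0,0,0],1],
  [[0,0,4],[0,0,0],1],
  [[0,0,5.5],[0,0,0],1],
  [[0,0,7],[0,0,0],1],
  [[0,0,7],[0,0,0],1],
])

```text
clock: 18.08
tcp_pos: [0.5511, 0.0402, 0.08]
orientation: [0.0, 0.694, 0.72, 0.0]
wrist_force: [-1.0, 0.7, 4.7]
finger_gap: -0.0004
grip_force: 2.2
```

Emit:
move_arm([
  [[0,0,1.5],[0,0,0],1],
  [[0,0,3],[0,0,0],1],
  [[0,0,3],[0,0,0],1],
])

```text
clock: 18.45
tcp_pos: [0.5512, 0.0402, 0.0777]
orientation: [0.0, 0.694, 0.72, 0.0]
wrist_force: [-3.8, 0.3, 10.3]
finger_gap: -0.0001
grip_force: 5.0
```

Contact at z ≈ 0.080, so the raised relay is under the fingers and starting to slide. Continuing in small steps.

Emit:
move_arm([
  [[0,0,1.2],[0,0,0],1],
  [[0,0,2.4],[0,0,0],1],
  [[0,0,3.6],[0,0,0],1],
  [[0,0,3.6],[0,0,0],1],
])

```text
clock: 18.95
tcp_pos: [0.5512, 0.0402, 0.0742]
orientation: [0.0, 0.694, 0.72, 0.0]
wrist_force: [-3.2, -0.0, 9.8]
finger_gap: 0.0006
grip_force: 5.3
```

Emit:
move_arm([
  [[0,0,1],[0,0,0],1],
  [[0,0,2],[0,0,0],1],
  [[0,0,2],[0,0,0],1],
])

```text
clock: 19.32
tcp_pos: [0.5512, 0.0402, 0.0722]
orientation: [0.0, 0.694, 0.72, 0.0]
wrist_force: [-2.9, 1.1, 10.6]
finger_gap: 0.0002
grip_force: 5.4
```

Emit:
move_arm([
  [[0,0,0.5],[0,0,0],1],
  [[0,0,1],[0,0,0],1],
  [[0,0,1],[0,0,0],1],
])

```text
clock: 19.7
tcp_pos: [0.5513, 0.0402, 0.0713]
orientation: [0.001, 0.694, 0.72, 0.0]
wrist_force: [-4.3, -0.2, 10.6]
finger_gap: -0.0
grip_force: 5.6
```

Emit:
move_arm([
  [[0,0,0.5],[0,0,0],1],
  [[0,0,0.8],[0,0,0],1],
  [[0,0,0.8],[0,0,0],1],
])

```text
clock: 20.08
tcp_pos: [0.5513, 0.0402, 0.071]
orientation: [0.001, 0.694, 0.72, 0.0]
wrist_force: [-4.3, -0.8, 14.2]
finger_gap: 0.0
grip_force: 7.3
```

Emit:
move_arm([
  [[0,0,0.6],[0,0,0],1],
  [[0,0,0.9],[0,0,0],1],
  [[0,0,0.9],[0,0,0],1],
])

```text
clock: 20.45
tcp_pos: [0.5514, 0.0402, 0.071]
orientation: [0.001, 0.694, 0.72, 0.001]
wrist_force: [-6.6, -0.3, 19.7]
finger_gap: 0.0003
grip_force: 10.2
```

Hard stop at z = 0.071, so the relay is home. Retracting and returning to the tab.

```bash
python3 - <<'E'
from h import *
c=np.array([.5514,.0402,.071]);r0=orient(PSI,0);a=np.array([.550,.045,.42])
print(delta(c,r0,a,r0));b=np.array([.546,.14,.45]);rb=orient(PSI,np.radians(-18));d=np.array([.5425,.2278,.3867]);rd=orient(PSI,np.radians(-37.3))
print(delta(a,r0,b,rb),delta(a,r0,d,rd))
E
```

```text
([4.9, -1.2, -349.0], [0.0, 0.0, 0.0])
([95.1, -0.3, -30.0], [0.0, -1.8, 0.0]) ([183.0, -0.4, 33.3], [0.0, -3.73, 0.0])
```

Emit:
move_arm([
  [[0,0,-20],[0,0,0],1],
  [[0,0,-75],[0,0,0],1],
  [[0,0,-135],[0,0,0],1],
  [[2,0,-195],[0,0,0],1],
  [[3,0,-255],[0,0,0],1],
])

```text
clock: 21.08
tcp_pos: [0.5508, 0.0433, 0.3251]
orientation: [0.0, 0.694, 0.72, 0.0]
wrist_force: [1.3, -0.2, -0.9]
finger_gap: -0.0002
grip_force: 0.0
```

Emit:
move_arm([
  [[0,0,-60],[0,0,0],0.5],
  [[0,0,-95],[0,0,0],0],
  [[0,0,-95],[0,0,0],-0.3],
  [[0,0,-95],[0,0,0],-0.3],
])

```text
clock: 21.58
tcp_pos: [0.5511, 0.0432, 0.417]
orientation: [-0.0, 0.694, 0.72, -0.0]
wrist_force: [0.2, 0.5, 0.0]
finger_gap: 0.0551
grip_force: 0.0
```

```bash
python3 - <<'E'
from h import *
s,r=st();c=np.array(s['tcp_pos']);info()
p=env.read_camera('wrist');save(p,'w5');im=p['pixels'].astype(int);m=((im[:,:,2]>im[:,:,0]+25)&(im[:,:,2]>im[:,:,1]+10)).astype(np.uint8)
n,l,S,_=cv2.connectedComponentsWithStats(m)
b=np.array([.546,.14,.45]);rb=orient(PSI,np.radians(-18));d=np.array([.5425,.2278,.3867]);rd=orient(PSI,np.radians(-37.3))
print(delta(c,r,b,rb),delta(c,r,d,rd))
E
```

```text
t 21.57 tcp [0.5511 0.0432 0.417 ] tilt 0.0 r 0.3825 ang 1.2342 F [0.2 0.5 0. ] Ftool [ 0.5  0.2 -0. ] M [-0.01 -0.01  0.03] 0.0551
([96.9, -1.5, -33.0], [-0.01, -1.8, -0.01]) ([184.8, -1.7, 30.3], [-0.01, -3.73, -0.01])
```

Emit:
move_arm([
  [[48,-1,-28],[0,-0.9,0],-0.3],
  [[97,-1.5,-33],[0,-1.8,0],-0.3],
  [[140,-1.5,-5],[0,-2.8,0],-0.3],
  [[185,-1.7,30],[0,-3.73,0],-0.3],
  [[185,-1.7,30],[0,-3.73,0],-0.3],
])

```text
clock: 22.25
tcp_pos: [0.542, 0.2346, 0.3723]
orientation: [0.227, 0.65, 0.686, -0.233]
wrist_force: [0.7, -0.2, -1.4]
finger_gap: 0.0554
grip_force: 0.0
```

```bash
python3 - <<'E'
from h import *
s,r=st();c=np.array(s['tcp_pos']);info()
p=env.read_camera('wrist');save(p,'w6');im=p['pixels'].astype(int)
print(env.landmark_of('cover_tab',p)[:1])
rd=orient(PSI,np.radians(-37.3))
print(delta(c,r,[.5425,.1716,.304],rd))
E
```

```text
t 22.25 tcp [0.542  0.2346 0.3723] tilt -37.99 r 0.3233 ang 1.8124 F [ 0.7 -0.2 -1.4] Ftool [0.7 0.7 1.2] M [ 0.63 -0.04  0.04] 0.0554
[{'centre': [0.5428, 0.1773, 0.318], 'confidence': 0.75}]
([-7.5, -0.7, 92.6], [-0.09, 0.07, 0.11])
```

View pics/w6.png

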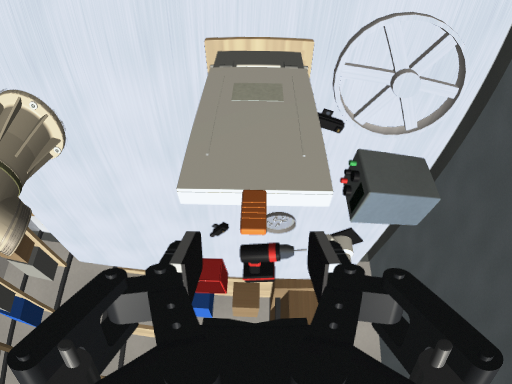

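The tab is at (254,212), centred between the fingers, and the cover is still open where I left it. Gripping it again.

Emit:
move_arm([
  [[-7.5,-0.5,20],[0,0,0.1],-0.3],
  [[-7.5,-0.5,50],[0,0,0.1],-0.3],
  [[-7.5,-0.5,75],[0,0,0.1],-0.3],
  [[-7.5,-0.5,90],[0,0,0.1],-0.3],
  [[-7.5,-0.5,90],[0,0,0.1],-0.3],
])

```text
clock: 22.98
tcp_pos: [0.5437, 0.1646, 0.3247]
orientation: [0.233, 0.666, 0.675, -0.218]
wrist_force: [0.2, 0.2, 0.8]
finger_gap: 0.0556
grip_force: 0.0
```

```bash
python3 - <<'E'
from h import *
s,r=st();c=np.array(s['tcp_pos']);info()
print(delta(c,r,[.5425,.1716,.304],orient(PSI,np.radians(-37.3))))
E
```

```text
t 22.98 tcp [0.5437 0.1646 0.3247] tilt -37.17 r 0.266 ang 1.5989 F [0.2 0.2 0.8] Ftool [-0.3  0.2 -0.8] M [ 0.51  0.06 -0.03] 0.0556
([18.1, -1.4, 12.2], [0.0, -0.01, -0.14])
```

Emit:
move_arm([
  [[4,-0.5,3],[0,0,-0.1],-0.3],
  [[8,-1,6],[0,0,-0.1],-0.3],
  [[12,-1,9],[0,0,-0.1],-0.3],
  [[12,-1,9],[0,0,-0.1],-0.3],
])

```text
clock: 23.48
tcp_pos: [0.5431, 0.1721, 0.3059]
orientation: [0.23, 0.657, 0.683, -0.222]
wrist_force: [0.5, 0.3, 0.1]
finger_gap: 0.0556
grip_force: 0.0
```

```bash
python3 - <<'E'
from h import *
s,r=st();c=np.array(s['tcp_pos']);info()
print(delta(c,r,[.5425,.1716,.304],orient(PSI,np.radians(-37.3))))
E
```

```text
t 23.48 tcp [0.5431 0.1721 0.3059] tilt -37.33 r 0.2476 ang 1.6321 F [0.5 0.3 0.1] Ftool [ 0.2  0.5 -0.2] M [ 0.52  0.08 -0.01] 0.0556
([0.8, -0.6, 1.8], [-0.01, 0.0, -0.0])
```

Emit:
move_arm([
  [[0,-0.5,0],[0,0,0],0.3],
  [[0,-0.5,0],[0,0,0],1],
  [[0,-0.5,-1],[0,0,0],1],
  [[0,-0.5,-1.5],[0,0,0],1],
], squeeze=25)

```text
clock: 23.98
tcp_pos: [0.5424, 0.1725, 0.3068]
orientation: [0.23, 0.657, 0.682, -0.223]
wrist_force: [-0.8, -2.2, -8.2]
finger_gap: 0.0194
grip_force: 28.2
```

```bash
python3 - <<'E'
from h import *
info();arc([6,12,18,24,30],H+[0,.001,0])
E
```

```text
t 23.98 tcp [0.5424 0.1725 0.3068] tilt -37.3 r 0.2486 ang 1.6338 F [-0.8 -2.2 -8.2] Ftool [ 3.3 -0.9  7.8] M [ 1.13 -0.07 -0.03] 0.0194
6 [-18.9   0.   15.4] 0.6
12 [-36.2   0.   32.6] 1.2
18 [-51.5   0.   51.6] 1.8
24 [-64.7   0.   72. ] 2.4
30 [-75.8   0.   93.7] 3.0
```

Emit:
move_arm([
  [[-18.2,0,16.4],[0,0.6,0],1],
  [[-35.3,0,33.8],[0,1.2,0],1],
  [[-50.4,0,52.8],[0,1.8,0],1],
  [[-63.4,0,73.2],[0,2.4,0],1],
  [[-74.3,0,94.7],[0,3.0,0],1],
])

```text
clock: 24.6
tcp_pos: [0.5477, 0.0566, 0.2776]
orientation: [0.045, 0.692, 0.719, -0.041]
wrist_force: [5.3, 6.5, -9.4]
finger_gap: 0.0197
grip_force: 28.3
```

```bash
python3 - <<'E'
from h import *
info();arc([6,12,18,24,30],H+[0,.001,0])
E
```

```text
t 24.6 tcp [0.5477 0.0566 0.2776] tilt -6.98 r 0.2471 ang 1.1124 F [ 5.3  6.5 -9.4] Ftool [7.3 5.5 8.6] M [ 1.72 -0.29  0.29] 0.0197
6 [-19.    0.   15.1] 0.6
12 [-36.3   0.   32.2] 1.2
18 [-51.7   0.   50.9] 1.8
24 [-65.1   0.   71.1] 2.4
30 [-76.2   0.   92.7] 3.0
```

Emit:
move_arm([
  [[-18,0.5,16.5],[0,0.6,0],1],
  [[-35,0.5,34],[0,1.2,0],1],
  [[-50,0.5,52.7],[0,1.8,0],1],
  [[-63.2,0.5,72.7],[0,2.4,0],1],
  [[-74.2,0.5,94],[0,3.0,0],1],
])

```text
clock: 25.22
tcp_pos: [0.5521, -0.0304, 0.195]
orientation: [-0.141, 0.68, 0.706, 0.139]
wrist_force: [3.8, 3.9, -2.0]
finger_gap: 0.0189
grip_force: 29.4
```

```bash
python3 - <<'E'
from h import *
info();arc([4,8,12,16,20],H+[0,.002,0])
E
```

```text
t 25.23 tcp [ 0.5521 -0.0304  0.195 ] tilt 22.79 r 0.2469 ang 0.5874 F [ 3.8  3.9 -2. ] Ftool [2.7 3.9 3.4] M [ 0.63 -0.11  0.22] 0.0189
4 [-12.8   0.   10. ] 0.4
8 [-24.9   0.   20.9] 0.8
12 [-36.2   0.   32.5] 1.2
16 [-46.7   0.   45. ] 1.6
20 [-56.3   0.   58.1] 2.0
```

Emit:
move_arm([
  [[-12.8,0.5,10],[0,0.4,0],1],
  [[-24.9,0.5,20.9],[0,0.8,0],1],
  [[-36.2,0.5,32.5],[0,1.2,0],1],
  [[-46.7,0.5,45],[0,1.6,0],1],
  [[-56.3,0.5,58.1],[0,2.0,0],1],
])

```text
clock: 25.85
tcp_pos: [0.5536, -0.0601, 0.1189]
orientation: [-0.261, 0.646, 0.671, 0.254]
wrist_force: [2.0, -0.1, 1.1]
finger_gap: 0.0193
grip_force: 29.8
```

Emit:
move_arm([
  [[0,0,0],[0,0,0],1],
])

```text
clock: 25.98
tcp_pos: [0.5536, -0.0607, 0.1166]
orientation: [-0.262, 0.647, 0.67, 0.253]
wrist_force: [4.1, -1.6, -0.8]
finger_gap: 0.0191
grip_force: 29.8
```

```bash
python3 - <<'E'
from h import *
info();arc([1.5,3,4.5,6,7.5],H+[0,.002,0])
E
```

```text
t 25.98 tcp [ 0.5536 -0.0607  0.1166] tilt 42.71 r 0.2468 ang 0.2233 F [ 4.1 -1.6 -0.8] Ftool [-1.8  4.  -0.6] M [-0.61 -0.5  -0.06] 0.0191
1.5 [-4.8  0.   3.7] 0.15
3 [-9.6  0.   7.6] 0.3
4.5 [-14.2   0.   11.5] 0.45
6 [-18.8   0.   15.6] 0.6
7.5 [-23.2   0.   19.8] 0.75
```

Emit:
move_arm([
  [[-5,0.6,3.5],[0,0.15,0],1],
  [[-9.9,0.8,7.3],[0,0.3,0],1],
  [[-14.5,0.8,11.2],[0,0.45,0],1],
  [[-19.1,0.8,15.3],[0,0.6,0],1],
  [[-23.5,0.8,19.5],[0,0.75,0],1],
])

```text
clock: 26.6
tcp_pos: [0.5538, -0.0641, 0.088]
orientation: [-0.305, 0.628, 0.653, 0.295]
wrist_force: [1.9, -5.9, 1.4]
finger_gap: 0.0194
grip_force: 30.2
```

Emit:
move_arm([
  [[-1.6,0,1.2],[0,0.05,0],1],
  [[-3.2,0,2.4],[0,0.1,0],1],
  [[-4.8,0,3.7],[0,0.15,0],1],
  [[-6.4,0,5],[0,0.2,0],1],
  [[-6.4,0,5],[0,0.2,0],1],
])

```text
clock: 27.22
tcp_pos: [0.5538, -0.0644, 0.0795]
orientation: [-0.316, 0.623, 0.647, 0.305]
wrist_force: [1.8, -6.2, -0.3]
finger_gap: 0.0195
grip_force: 30.1
```

```bash
python3 - <<'E'
from h import *
info();arc([.5,1,1.5,2],H+[0,.002,0])
E
```

```text
t 27.23 tcp [ 0.5538 -0.0644  0.0795] tilt 52.11 r 0.2467 ang 0.0617 F [ 1.8 -6.2 -0.3] Ftool [-4.1  1.6 -4.8] M [-1.26 -0.19  0.13] 0.0195
0.5 [-1.6  0.   1.2] 0.05
1 [-3.2  0.   2.5] 0.1
1.5 [-4.9  0.   3.7] 0.15
2 [-6.5  0.   5. ] 0.2
```

Emit:
move_arm([
  [[-2.2,0,0.8],[0,0.05,0],1],
  [[-3.8,0,1.7],[0,0.1,0],1],
  [[-5.5,0,2.9],[0,0.15,0],1],
  [[-7.1,0,4.2],[0,0.2,0],1],
  [[-7.1,0,4.2],[0,0.2,0],1],
])

```text
clock: 27.85
tcp_pos: [0.5538, -0.0646, 0.0719]
orientation: [-0.328, 0.618, 0.641, 0.317]
wrist_force: [2.6, -4.0, 3.1]
finger_gap: 0.0193
grip_force: 30.2
```

Emit:
move_arm([
  [[-1,0,0.7],[0,0.03,0],1],
  [[-2,0,1.4],[0,0.06,0],1],
  [[-3,0,2.2],[0,0.09,0],1],
  [[-3,0,2.2],[0,0.09,0],1],
])

```text
clock: 28.35
tcp_pos: [0.5539, -0.0644, 0.0701]
orientation: [-0.333, 0.615, 0.638, 0.322]
wrist_force: [0.5, -5.1, 11.7]
finger_gap: 0.0192
grip_force: 31.3
```

```bash
python3 - <<'E'
from h import *
info()
s,r=st();c=np.array(s['tcp_pos']);F=np.array(s['wrist_force']);print(s['ft_torque'])
p=env.read_camera('wrist');cv2.imwrite('pics/w7.png',p['pixels'][:,:,::-1])
info()
E
```

```text
t 28.35 tcp [ 0.5539 -0.0644  0.0701] tilt 55.18 r 0.2468 ang 0.02 F [ 0.5 -5.1 11.7] Ftool [  6.7   0.3 -10.9] M [ 0.47 -0.09  0.35] 0.0192
[ 0.47345157 -0.08746931  0.34705332]
t 28.4 tcp [ 0.5539 -0.0645  0.07  ] tilt 55.16 r 0.2468 ang 0.0199 F [ 0.8 -5.6 12.1] Ftool [  6.7   0.6 -11.5] M [ 0.31 -0.05  0.3 ] 0.0191
```

View pics/w7.png

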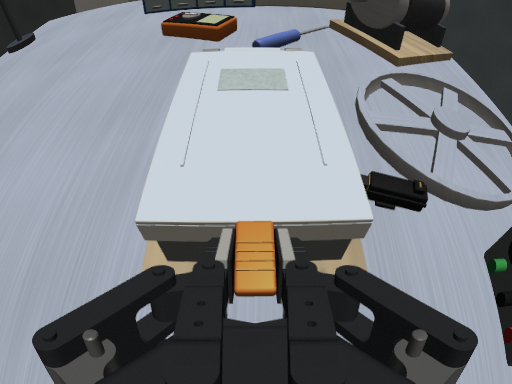

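The picture shows the cover nearly shut, the tab at (255,258) held between the fingers, and nothing trapped. The force rise fits the catch engaging, so I continue in small steps.

Emit:
move_arm([
  [[-0.8,0,0.6],[0,0.02,0],1],
  [[-0.8,0,0.6],[0,0.02,0],1],
])

```text
clock: 28.65
tcp_pos: [0.554, -0.0644, 0.07]
orientation: [-0.334, 0.615, 0.637, 0.323]
wrist_force: [-0.8, -5.6, 16.5]
finger_gap: 0.0193
grip_force: 31.8
```

```bash
python3 - <<'E'
from h import *
info()
E
```

```text
t 28.65 tcp [ 0.554  -0.0644  0.07  ] tilt 55.39 r 0.2468 ang 0.0194 F [-0.8 -5.6 16.5] Ftool [ 10.4  -0.9 -13.9] M [1.   0.01 0.45] 0.0193
```

Emit:
move_arm([
  [[1.2,0,-0.8],[0,-0.02,0],1],
  [[2.2,0,-1.5],[0,-0.04,0],1],
  [[2.2,0,-1.5],[0,-0.04,0],1],
])

```text
clock: 29.02
tcp_pos: [0.5539, -0.0644, 0.0701]
orientation: [-0.331, 0.616, 0.639, 0.32]
wrist_force: [3.3, -5.2, 3.5]
finger_gap: 0.0194
grip_force: 30.5
```

```bash
python3 - <<'E'
from h import *
info()
E
```

```text
t 29.02 tcp [ 0.5539 -0.0644  0.0701] tilt 54.88 r 0.2467 ang 0.0204 F [ 3.3 -5.2  3.5] Ftool [-0.1  3.1 -6.3] M [-0.63 -0.42 -0.11] 0.0194
```

Emit:
move_arm([
  [[0.6,0,-0.4],[0,0,0],1],
  [[1.1,0,-0.8],[0,0,0],1],
  [[1.1,0,-0.8],[0,0,0],1],
])

```text
clock: 29.4
tcp_pos: [0.5538, -0.0645, 0.0703]
orientation: [-0.331, 0.616, 0.639, 0.32]
wrist_force: [3.3, -4.8, -1.5]
finger_gap: 0.0193
grip_force: 29.9
```

```bash
python3 - <<'E'
from h import *
info()
E
```

```text
t 29.4 tcp [ 0.5538 -0.0645  0.0703] tilt 54.85 r 0.2468 ang 0.0212 F [ 3.3 -4.8 -1.5] Ftool [-4.   3.1 -3.2] M [-1.3  -0.59 -0.31] 0.0193
```

Emit:
move_arm([
  [[-0.4,0,0.3],[0,0,0],0.2],
  [[-0.4,0,0.3],[0,0,0],-0.3],
  [[-0.4,0,-20],[0,0,0],-0.3],
  [[-0.4,0,-60],[0,0,0],-0.3],
  [[-0.4,0,-110],[0,0,0],-0.3],
])

```text
clock: 30.02
tcp_pos: [0.556, -0.1536, 0.1345]
orientation: [-0.334, 0.615, 0.639, 0.319]
wrist_force: [1.4, -0.3, 0.8]
finger_gap: 0.0555
grip_force: 0.0
```

Emit:
move_arm([
  [[0,0,0],[0,0,0],1],
  [[0,0,0],[0,0,0],1],
])

```text
clock: 30.28
tcp_pos: [0.5563, -0.1537, 0.1334]
orientation: [-0.333, 0.616, 0.639, 0.32]
wrist_force: [0.2, 0.4, -0.3]
finger_gap: 0.0198
grip_force: 0.0
```

```bash
python3 - <<'E'
from h import *
info();s,r=st();tcp=np.array(s['tcp_pos'])
p=env.read_camera('wrist');save(p,'w8');print([(np.round(d['centre'],4),d['confidence']) for d in env.landmark_of('cover_tab',p)[:1]])
for c in ['scene','side']:
    q=env.read_camera(c);save(q,c+'8');print([(np.round(d['centre'],4),d['confidence']) for d in env.landmark_of('cover_tab',q)[:1]])
im=p['pixels'].astype(int)
m=(im[:,:,0]>120)&(im[:,:,0]>im[:,:,2]+60)&(im[:,:,1]<im[:,:,0]*.75);m[:120]=0
n,l,S,c=cv2.connectedComponentsWithStats(m.astype(np.uint8));i=1+np.argmax(S[1:,4]);print(S[i])
x,y,w,h,_=S[i]
for z in (.080,.085): print(z,onz(p,[[x-.5,y],[x+w-.5,y],[x-.5,y+h-5],[x+w-.5,y+h-5]],z,tcp,r).round(4).tolist())
I=cv2.imread('pics/w8.png');cv2.imwrite('pics/w8c.png',cv2.resize(I[130:330,150:370],None,fx=3,fy=3,interpolation=cv2.INTER_CUBIC))
E
```

```text
t 30.27 tcp [ 0.5563 -0.1537  0.1334] tilt 54.95 r 0.3433 ang 0.1984 F [ 0.2  0.4 -0.3] Ftool [-0.   0.2  0.5] M [-0.71 -0.04  0.05] 0.0198
[(array([ 0.5533, -0.0815,  0.0774]), 0.82)]
[(array([ 0.5577, -0.0814,  0.0771]), 0.71)]
[(array([ 0.5556, -0.0809,  0.0768]), 0.52)]
[244 176  25  38 855]
0.08 [[0.5441, -0.0555, 0.08], [0.566, -0.0546, 0.08], [0.5463, -0.0911, 0.08], [0.5663, -0.0904, 0.08]]
0.085 [[0.5445, -0.06, 0.085], [0.5659, -0.0592, 0.085], [0.5467, -0.0948, 0.085], [0.5662, -0.094, 0.085]]
```

View pics/w8c.png

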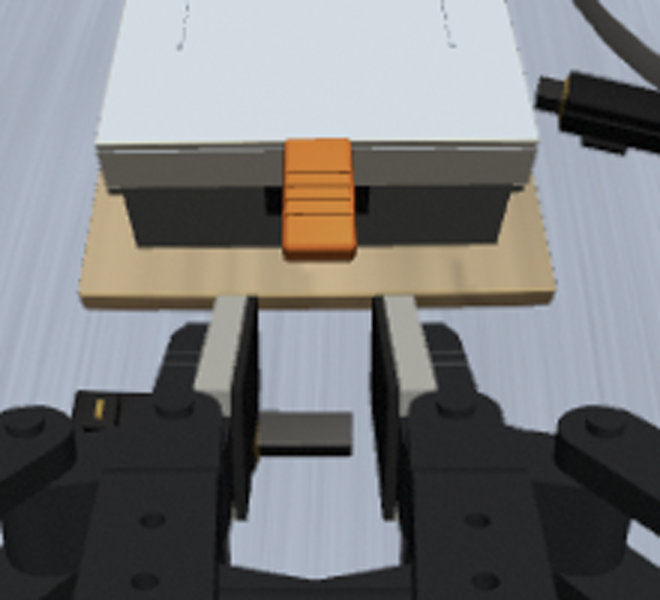

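The crop shows the cover flat on the box with its tab at (318,200), and three network readings put the tab at z ≈ 0.077, i.e. shut. I'll confirm the snap with a light press on the tab from above with the shut fingers.

```bash
python3 - <<'E'
from h import *
s,r=st();c=np.array(s['tcp_pos'])
print(delta(c,r,[.556,-.12,.18],orient(PSI,np.radians(30))),delta(c,r,[.5553,-.081,.115],orient(PSI,0)))
E
```

```text
([56.9, 0.8, 0.6], [-0.0, -2.49, -0.01]) ([26.1, 1.7, 69.9], [-0.0, -5.49, -0.01])
```

Emit:
move_arm([
  [[23,0,-5],[0,-0.8,0],1],
  [[45,1,-4],[0,-1.7,0],1],
  [[55,1,10],[0,-2.7,0],1],
  [[48,1,30],[0,-3.7,0],1],
  [[38,2,50],[0,-4.7,0],1],
])

```text
clock: 31.2
tcp_pos: [0.5568, -0.091, 0.1377]
orientation: [-0.046, 0.692, 0.719, 0.047]
wrist_force: [0.5, 0.5, -1.1]
finger_gap: -0.0
grip_force: 0.0
```

Emit:
move_arm([
  [[0,0,0],[0,-0.4,0],1],
  [[0,0,0],[0,-0.8,0],1],
  [[0,0,0],[0,-0.8,0],1],
])

```text
clock: 31.58
tcp_pos: [0.5558, -0.0896, 0.1366]
orientation: [0.0, 0.693, 0.721, -0.0]
wrist_force: [-1.1, -0.3, -0.3]
finger_gap: -0.0
grip_force: 0.0
```

```bash
python3 - <<'E'
from h import *
s,r=st();c=np.array(s['tcp_pos']);info()
print(delta(c,r,[.5553,-.083,.09],orient(PSI,0)))
E
```

```text
t 31.57 tcp [ 0.5558 -0.0896  0.1366] tilt -0.06 r 0.269 ang 0.3003 F [-1.1 -0.3 -0.3] Ftool [-0.2 -1.1  0.3] M [0.01 0.04 0.01] -0.0
([6.7, -0.2, 46.6], [-0.0, 0.01, 0.01])
```

Emit:
move_arm([
  [[6.5,0,15],[0,0,0],1],
  [[6.5,0,30],[0,0,0],1],
  [[6.5,0,42],[0,0,0],1],
  [[6.5,0,48],[0,0,0],1],
  [[6.5,0,48],[0,0,0],1],
])

```text
clock: 32.2
tcp_pos: [0.5556, -0.0852, 0.0876]
orientation: [0.0, 0.694, 0.72, -0.001]
wrist_force: [0.8, 0.1, 0.4]
finger_gap: -0.0001
grip_force: 0.0
```

Emit:
move_arm([
  [[0,0,2],[0,0,0],1],
  [[0,0,4],[0,0,0],1],
  [[0,0,4],[0,0,0],1],
])

```text
clock: 32.58
tcp_pos: [0.5561, -0.0851, 0.0845]
orientation: [0.001, 0.694, 0.72, -0.001]
wrist_force: [-0.4, 0.3, -0.0]
finger_gap: -0.0
grip_force: 0.0
```

Emit:
move_arm([
  [[0,0,1],[0,0,0],1],
  [[0,0,2],[0,0,0],1],
  [[0,0,2],[0,0,0],1],
])

```text
clock: 32.95
tcp_pos: [0.556, -0.085, 0.0823]
orientation: [0.001, 0.694, 0.72, -0.001]
wrist_force: [0.6, 0.2, -0.4]
finger_gap: -0.0001
grip_force: 0.0
```

Emit:
move_arm([
  [[0,0,1],[0,0,0],1],
  [[0,0,2],[0,0,0],1],
  [[0,0,2],[0,0,0],1],
])

```text
clock: 33.33
tcp_pos: [0.556, -0.0851, 0.0803]
orientation: [0.001, 0.694, 0.72, -0.001]
wrist_force: [0.1, -1.5, -1.1]
finger_gap: -0.0
grip_force: 0.0
```

Emit:
move_arm([
  [[0,0,1],[0,0,0],1],
  [[0,0,2],[0,0,0],1],
  [[0,0,2],[0,0,0],1],
])

```text
clock: 33.7
tcp_pos: [0.5563, -0.0851, 0.0798]
orientation: [0.001, 0.694, 0.72, -0.0]
wrist_force: [-4.2, 1.0, 9.4]
finger_gap: -0.0
grip_force: 4.6
```

Contact came at z = 0.080, the tab top's height when shut. It did not yield at 9 N, so the cover is shut and snapped. Backing off and handing in.

Emit:
move_arm([
  [[0,0,-20],[0,0,0],1],
  [[0,0,-60],[0,0,0],1],
  [[-20,0,-120],[0,0,0],1],
  [[-20,0,-150],[0,0,0],1],
  [[-20,0,-150],[0,0,0],1],
])

```text
clock: 34.33
tcp_pos: [0.5585, -0.1056, 0.2316]
orientation: [0.003, 0.694, 0.72, 0.001]
wrist_force: [0.2, -0.2, -0.5]
finger_gap: -0.0001
grip_force: 0.0
```

```bash
python3 - <<'E'
from h import *
info()
for c in ['scene','side']:
    q=env.read_camera(c);print([(np.round(d['centre'],4),d['confidence']) for d in env.landmark_of('cover_tab',q)[:1]])
print(env.hand_in())
E
```

```text
t 34.33 tcp [ 0.5585 -0.1056  0.2316] tilt -0.23 r 0.3246 ang 0.5673 F [ 0.2 -0.2 -0.5] Ftool [-0.2  0.2  0.5] M [ 0.   -0.04 -0.01] -0.0001
[(array([ 0.5553, -0.0807,  0.077 ]), 0.57)]
[(array([ 0.5544, -0.0816,  0.0732]), 0.74)]
the job is handed in; nothing more can be done
None
```

The job is handed in at about 34 s: I felt the cover bind on the middle relay and swung it wide open, pushed that relay to its hard stop, and shut the cover, whose tab then sat at its shut height and did not yield to a 9 N press.

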